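# Clear the saw offcuts into the scrap bin

### The job

Clear the two short tube offcuts, the stub of square tube and the stub of round tube, off the saw bench into the deep square scrap bin (not the shallow oblong parts tray), and let go of them there. The long square tube lying between them is a finished part: leave it where it is.

Things in the scene. Friction and masses are not known exactly. Their poses are not given: they have to be found in the camera images.
- scrap_bin: Open-topped sheet-metal bin, fixed to the bench: 180 x 180 mm outside, 80 mm high, walls and floor 4 mm, two flat 4 mm strips on its floor. Left or right of the offcuts; on the other side is a shallow black oblong tray (220 x 160 x 45 mm) with long tubes in it, which is not the bin. Origin: centre of the underside, on the bench; x and y along the sides, z up.
- square_offcut: Short offcut of bare steel square tube, 30 x 30 mm section, 50 mm long, wall 3 mm, about 130 g, lying on the bench. Origin: the middle of the piece, 15 mm above the bench. x runs along the tube (its 50 mm length), y and z across it (30 mm each).
- round_offcut: Short offcut of bare steel round tube, 34 mm outside diameter, 40 mm long, wall 3 mm, about 100 g, standing on its end on the bench. Origin: the middle of the piece, 20 mm above the bench; z runs along the tube, upward.
- long_tube: Finished length of bare steel square tube, 30 x 30 mm section, 140 mm long, lying loose on the bench between the two offcuts, across the robot's view. Not to be moved. Origin: the middle of the piece, 15 mm above the bench. x runs along its 140 mm length.

How it is judged:
By the outcome, as a careful person would: the job done as asked, in the order asked, and still so for the second after the job is handed in, with the robot touching nothing.
It also fails if it takes over 51 s, if anything falls off the work surface, if the arm or the gripper's body presses on something with over 40 N, if the wrist force passes 120 N, or if a joint passes its speed limit or range.

### The arm

A 6-joint arm with a two-finger parallel gripper is mounted at the origin on the work surface. World frame = base frame: x ahead of the robot, y to its left, z up, the work surface at z = 0. Lengths are in mm, angles in rad, forces in N, time in s.
With the tool pointing down it reaches from about 350 to 975 mm from the base axis. Payload 7.1 kg.
Tool frame: the origin (TCP) lies between the finger pads; the fingertips stand 17 mm ahead of it and the grasp point (between the pads) lies 2 mm behind it; z points along the fingers, y is the line along which they close (so a half turn about z gives the same grasp; the last joint's range is limited). The gripper opens to 88 mm and grips with 3 to 60 N. Pads are 20 mm wide; open, the fingers measure 115 mm over their backs; the gripper's body (75 mm by 178 mm) begins 61 mm behind the grasp point.
Start: joints at [1.256, 0.423, 1.63, -0, 1.089, -0.019], TCP at [182.159, 597.849, 239.675] pointing down, gripper open.
Joint ranges: [-3, 3], [-0.9, 2.11], [0.09, 2.58], [-1.31, 4.45], [0.11, 2.69], [-2.54, 2.54]. Speed limits (rad/s): [2.39, 2.39, 3.01, 3.14, 3.14, 3.14].

### API

Orientations are given as a rotation vector (axis times angle).
In Python, from workcell import ctrl, cam, job gives the robot as it stands (ctrl), with the cameras (cam) and the job (job).
- The arm moves only by the shell command python3 jog.py FILE [OPENING], which reads ROWS from the file FILE. ROWS is one flat JSON list of numbers that holds 1 to 5 rows one after another, with no inner brackets; each row has 6 numbers: dx, dy, dz in normalised numbers (1 is 250 mm), then a rotation vector rx, ry, rz in shares of 2 rad (1.0 is 2 rad); each row shifts and turns the commanded pose from where the row before left it, along the tool's axes as they then stand; what a row does not reach is not made up. A row lasts 1/12 s, in which the tool goes at most 41.7 mm and 0.125 rad, less where a joint would pass 70% of its speed; a pose out of reach is approached as far as the arm can. OPENING is the finger opening in mm, set as the command begins (- or left out keeps the last). The fingers move at their own pace and stop on an object; the grip force is fixed at half the most. Time passes only in rows, so rows that do not move let the fingers close. It prints the time, the measured TCP pose, the force, the opening and the grip force at its end. No shift or turn number may pass 1 either way. Input that does not fit is refused with a message, and nothing moves.
- ctrl.get_obs(): the state, without advancing time (a new reading comes with each control period).
- cam.get_image(name): name is "scene" or "top" or "wrist"; returns a dict with "img" (420x560x3 uint8, red, green, blue), "fx", "fy", "cx", "cy" (pixels), "R" (3x3) and "t" (3): a world point X has camera coordinates R X + t. Camera axes: x right, y down, z forward; pixel columns grow to the right and rows downward; lengths in mm; the calibration is good to about 2 mm. A picture is of the moment at which its call begins. There is no depth.
- job.close_job(): hands the job in; it is judged then, once.
The state is a dict: "t": time; "qpos": joint angles; "qvel": joint speeds; "joint_torque": joint torques, N m; "ee_pos": TCP position; "orientation": TCP orientation; "ft_force": force on the tool from outside, world axes, zero at the start; "moment": the same for the moment, N m; "width": finger opening in mm; "grasp_force": force on a finger pad.
Only numpy, scipy, OpenCV 4.12 (cv2) and the standard library are available. Lean on these libraries where they do the work, as an engineer would, in place of code of your own. Each camera call takes 0.05 s, during which the arm holds its last target. There are 200 camera calls.

## Working session

There is one attempt and no reset: what is moved stays moved. The work goes in short steps, Python scripts to look and compute and a shell command to move; the robot and the scene stay as the last step left them, time stands still between calls to the robot, and variables do not carry over. Pictures are saved under pics/ and viewed, at most 10 in all, crops included, and the job is handed in when it is done.

```bash
ls; mkdir -p pics; python3 - <<'E'
from workcell import ctrl, cam, job
import cv2
for n in("top","scene"):
    d=cam.get_image(n); cv2.imwrite(f"pics/{n}0.png",d["img"][:,:,::-1]); print(n,d["fx"],d["cx"],d["cy"],d["R"],d["t"])
o=ctrl.get_obs();print(o["ee_pos"],o["orientation"],o["t"])
E
```

```text
jog.py
pics
workcell.py
top 446.39276331325016 283.69201117481845 205.01673946841908 [[-0.02900465 -0.9995417  -0.00866725]
 [-0.98265785  0.03010128 -0.18296845]
 [ 0.18314549  0.00321    -0.98308058]] [ 13.74073845 542.21188386 931.98423848]
scene 447.0954418581713 278.95520773863245 215.66950530330845 [[ 0.79620181  0.60497213 -0.00844955]
 [ 0.43267999 -0.57909928 -0.69096458]
 [-0.42290744  0.5464913  -0.72283923]] [-448.17299632 -211.10633699 1171.14381262]
[181.98649622 597.40743149 238.99482583] [-4.62888191e-01 -3.10704081e+00  2.10710109e-03] 0.1
```

View pics/top0.png

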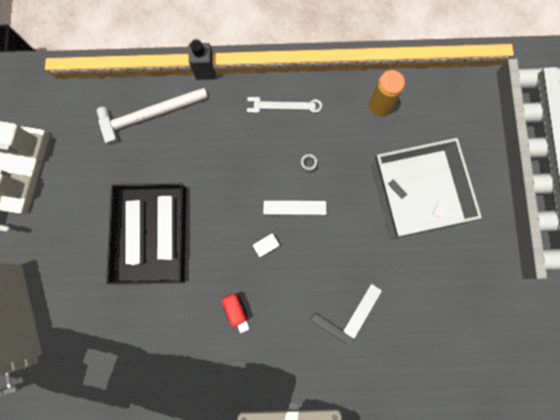

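View pics/scene0.png

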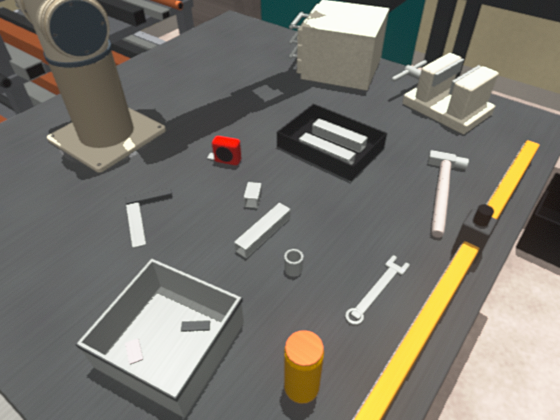

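The top view shows the square stub at about (266,245), the round stub standing at (309,162) and the long tube at (295,208). The square bin is at (428,187), on the robot's right (−y). The black tray is on the left.

```bash
cat > h.py <<'E'
from workcell import ctrl, cam, job
import numpy as np, cv2
from scipy.spatial.transform import Rotation as Ro
def ray(d,uv,z):
    R,t=np.array(d["R"]),np.array(d["t"]); c=-R.T@t
    v=R.T@np.array([(uv[0]-d["cx"])/d["fx"],(uv[1]-d["cy"])/d["fy"],1]); return c+v*(z-c[2])/v[2]
def rect(d,box,z,th):
    x0,y0,x1,y1=box; g=cv2.cvtColor(d["img"],cv2.COLOR_RGB2GRAY)[y0:y1,x0:x1]
    m=(g>th).astype(np.uint8); cs,_=cv2.findContours(m,cv2.RETR_EXTERNAL,cv2.CHAIN_APPROX_NONE)
    c=max(cs,key=cv2.contourArea)[:,0].astype(float)+[x0,y0]
    P=np.array([ray(d,p,z)[:2] for p in c]).astype(np.float32)
    return cv2.minAreaRect(P), cv2.boxPoints(cv2.minAreaRect(P)).round()
def tool(target):  # displacement in tool axes from measured pose
    o=ctrl.get_obs(); R=Ro.from_rotvec(o["orientation"]); return R.inv().apply(np.array(target)-o["ee_pos"]).round(1)
E
python3 - <<'E'
from h import *
d=cam.get_image("top")
for n,b,z,th in [("sq",(245,228,290,262),30,150),("long",(255,195,335,222),30,150),("round",(295,148,325,178),40,120)]:
    r,p=rect(d,b,z,th); print(n,r,p.tolist())
print([ray(d,p,80).round() for p in [(376,154),(459,139),(481,218),(399,236)]])
print([ray(d,p,8).round() for p in [(398,189),(436,208)]])
o=ctrl.get_obs(); print(o["ee_pos"],Ro.from_rotvec(o["orientation"]).as_matrix().round(3).tolist())
i=np.vstack([np.hstack([cv2.resize(d["img"][140:260,240:340],(400,480),interpolation=cv2.INTER_NEAREST),cv2.resize(d["img"][130:250,370:490],(400,480),interpolation=cv2.INTER_NEAREST)])])
cv2.imwrite("pics/z.png",i[:,:,::-1])
E
```

```text
sq ((458.23883056640625, 40.7624397277832), (33.0810432434082, 53.267784118652344), 29.303468704223633) [[431.0, 56.0], [457.0, 9.0], [486.0, 26.0], [460.0, 72.0]]
long ((540.9125366210938, -26.439590454101562), (141.57159423828125, 31.940216064453125), 88.25521087646484) [[523.0, -97.0], [555.0, -98.0], [559.0, 44.0], [527.0, 45.0]]
round ((643.8995361328125, -61.47463607788086), (38.53092575073242, 37.52853012084961), 88.18419647216797) [[625.0, -80.0], [662.0, -81.0], [663.0, -43.0], [626.0, -42.0]]
[array([ 643., -206.,   80.]), array([ 672., -390.,   80.]), array([ 496., -418.,   80.]), array([ 463., -243.,   80.])]
[array([ 580., -267.,    8.]), array([ 533., -350.,    8.])]
[182.05128941 597.48292745 239.07897341] [[-0.957, 0.292, -0.0], [0.292, 0.957, -0.001], [0.0, -0.001, -1.0]]
```

View pics/z.png

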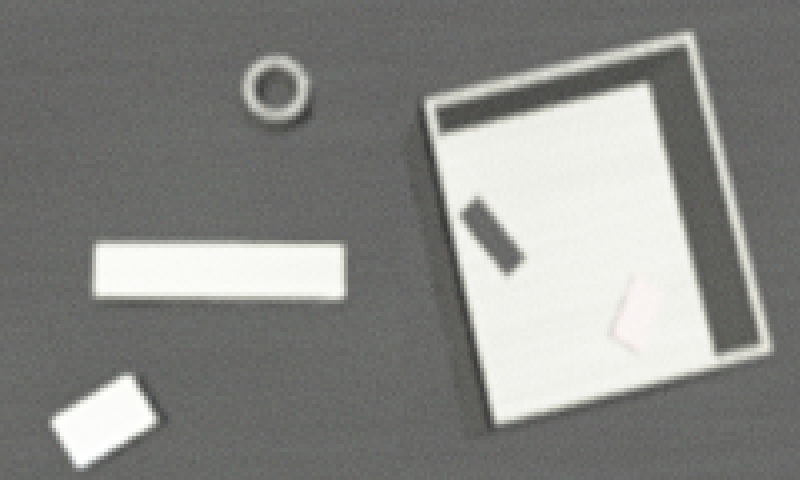

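The crop shows the full outline of each piece. The bin rim is at x 463–672, y −418 to −206, and the bin is turned about 9°. I'll do the square stub first.

The manual's scale: shifts go in shares of 250 mm and turns go in shares of 2 rad. Converting my numbers, -30 mm is -0.12, -28 mm is -0.112.

```bash

echo '[-0.112,-0.12,0.02,0,0,0,-0.112,-0.12,0.02,0,0,0,-0.112,-0.12,0.02,0,0,0,-0.112,-0.12,0.02,0,0,0,-0.112,-0.12,0.02,0,0,0]' > mv.in && python3 jog.py mv.in 60
echo '[-0.112,-0.12,0.02,0,0,0,-0.112,-0.12,0.02,0,0,0,-0.112,-0.12,0.02,0,0,0,-0.112,-0.12,0.02,0,0,0,-0.112,-0.12,0.02,0,0,0]' > mv.in && python3 jog.py mv.in
echo '[-0.112,-0.12,0.02,0,0,0,-0.112,-0.12,0.02,0,0,0,-0.112,-0.12,0.02,0,0,0,-0.112,-0.12,0.02,0,0,0,-0.112,-0.12,0.02,0,0,0]' > mv.in && python3 jog.py mv.in
echo '[0,0,0,0,0,0.06,0,0,0,0,0,0.06,0,0,0,0,0,0.06,0,0,0,0,0,0.06,0,0,0,0,0,0.06]' > mv.in && python3 jog.py mv.in
echo '[0,0,0,0,0,0.06,0,0,0,0,0,0.0215,0,0,0,0,0,0,0,0,0,0,0,0]' > mv.in && python3 jog.py mv.in
python3 - <<'E'
from h import *
print(tool([458.5,40.8,20])); M=Ro.from_rotvec(ctrl.get_obs()["orientation"]).as_matrix(); print(M.round(3).tolist(), np.degrees(np.arctan2(M[1,1],M[0,1])),ctrl.get_obs()["qpos"])
d=cam.get_image("wrist"); cv2.imwrite("pics/w1.png",d["img"][:,:,::-1])
d=cam.get_image("scene");p,z=cv2.projectPoints(np.array([[458.5,40.8,30],[643.9,-61.5,40],[541,-26.4,30.]]),cv2.Rodrigues(np.array(d["R"]))[0],np.array(d["t"]),np.array([[d["fx"],0,d["cx"]],[0,d["fy"],d["cy"]],[0,0,1]]),None);print(p[:,0])
E
```

```text
t: 0.57
ee_pos: [272.5, 411.7, 214.3]
orientation: [-0.462, -3.107, 0.0]
ft_force: [-0.1, -0.1, -0.1]
width: 60.7
grasp_force: 0.0
t: 0.98
ee_pos: [362.9, 227.4, 189.6]
orientation: [0.462, 3.107, 0.0]
ft_force: [0.7, -0.4, -0.1]
width: 60.1
grasp_force: 0.0
t: 1.4
ee_pos: [453.2, 42.9, 164.5]
orientation: [0.463, 3.107, 0.0]
ft_force: [0.3, 1.4, -0.2]
width: 60.0
grasp_force: 0.0
t: 1.82
ee_pos: [452.6, 44.7, 164.5]
orientation: [-1.37, -2.827, 0.0]
ft_force: [-0.3, 0.9, 1.4]
width: 59.7
grasp_force: 0.0
t: 2.15
ee_pos: [452.6, 45.0, 164.6]
orientation: [-1.584, -2.713, 0.0]
ft_force: [-0.3, -1.0, 0.5]
width: 59.5
grasp_force: 0.0
[ -6.5   3.1 144.6]
[[-0.491, 0.871, -0.0], [0.871, 0.491, -0.0], [0.0, -0.0, -1.0]] 29.435168625363872 [ 7.28351882e-02  2.92237118e-01  2.05264619e+00 -3.64841108e-05
  7.96942207e-01 -4.40879910e-01]
[[252.12310541 189.57185632]
 [293.36684727 256.01733961]
 [262.35261099 224.31937548]]
```

View pics/w1.png

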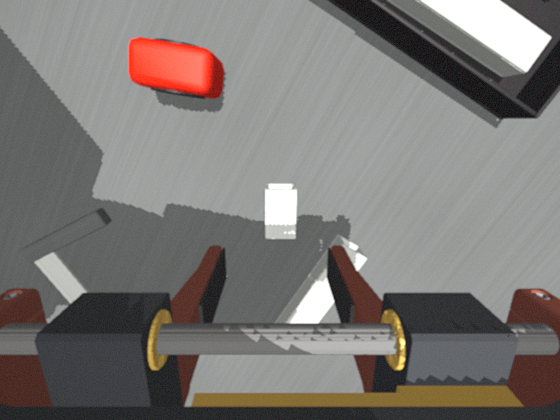

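The wrist view shows the square stub at about (281,212), lined up between the fingers at (220–335). Descend and grip.

To row units: 30 mm is 0.12, -6.5 mm is -0.026.

```bash

echo '[-0.026,0.0124,0.12,0,0,0,0,0,0.12,0,0,0,0,0,0.12,0,0,0,0,0,0.1,0,0,0,0,0,0.06,0,0,0]' > mv.in && python3 jog.py mv.in
echo '[0,0,0.04,0,0,0,0,0,0.018,0,0,0,0,0,0,0,0,0,0,0,0,0,0,0]' > mv.in && python3 jog.py mv.in
echo '[0,0,0,0,0,0,0,0,0,0,0,0,0,0,0,0,0,0,0,0,0,0,0,0,0,0,0,0,0,0]' > mv.in && python3 jog.py mv.in 20
echo '[0,0,0,0,0,0,0,0,0,0,0,0,0,0,0,0,0,0]' > mv.in && python3 jog.py mv.in
python3 -c "
from h import *
# square drop point: bin centre shifted; print in tool axes
print(tool([568.5,-314,180]))"
```

```text
t: 2.67
ee_pos: [457.5, 40.7, 32.4]
orientation: [-1.584, -2.711, 0.002]
ft_force: [-1.1, 0.3, -1.1]
width: 60.1
grasp_force: 0.0
t: 3.0
ee_pos: [459.1, 40.9, 20.6]
orientation: [1.586, 2.711, 0.001]
ft_force: [-0.8, -0.1, -0.7]
width: 59.9
grasp_force: 0.0
t: 3.42
ee_pos: [458.9, 40.8, 20.6]
orientation: [1.586, 2.711, 0.001]
ft_force: [1.4, 1.1, 0.1]
width: 30.3
grasp_force: 0.6
t: 3.67
ee_pos: [459.0, 40.8, 20.6]
orientation: [1.586, 2.711, 0.001]
ft_force: [-0.1, 1.3, 6.3]
width: 30.2
grasp_force: 30.0
[-363.1  -78.2 -159.4]
```

Gripped: 30 mm wide, 30 N. Lift and carry to the far half of the bin.

To row units: -35 mm is -0.14, -20 mm is -0.08.

```bash

echo '[0,0,-0.08,0,0,0,0,0,-0.14,0,0,0,0,0,-0.14,0,0,0,0,0,-0.14,0,0,0,0,0,-0.14,0,0,0]' > mv.in && python3 jog.py mv.in
echo '[-0.08,-0.016,0,0,0,0,-0.144,-0.032,0,0,0,0,-0.152,-0.036,0,0,0,0,-0.152,-0.036,0,0,0,0,-0.152,-0.036,0,0,0,0]' > mv.in && python3 jog.py mv.in
echo '[-0.152,-0.036,0,0,0,0,-0.152,-0.036,0,0,0,0,-0.152,-0.036,0,0,0,0,-0.152,-0.036,0,0,0,0,-0.152,-0.036,0,0,0,0]' > mv.in && python3 jog.py mv.in
echo '[-0.152,-0.032,0,0,0,0.05,0,0,0,0,0,0.06,0,0,0,0,0,0.06,0,0,0,0,0,0.008,0,0,0,0,0,0]' > mv.in && python3 jog.py mv.in
python3 - <<'E'
from h import *
print(tool([574.5,-351.5,34])); print(ctrl.get_obs()["qpos"])
d=cam.get_image("top"); cv2.imwrite("pics/t2.png",d["img"][:,:,::-1])
E
```

```text
t: 4.08
ee_pos: [457.8, 40.8, 181.5]
orientation: [-1.586, -2.711, 0.001]
ft_force: [0.2, -1.7, -1.5]
width: 29.6
grasp_force: 30.0
t: 4.5
ee_pos: [507.7, -128.0, 180.1]
orientation: [-1.586, -2.712, 0.0]
ft_force: [0.7, -0.5, -1.8]
width: 30.3
grasp_force: 30.0
t: 4.92
ee_pos: [561.4, -315.9, 179.6]
orientation: [-1.586, -2.71, -0.0]
ft_force: [1.3, 0.6, -1.8]
width: 29.8
grasp_force: 30.0
t: 5.33
ee_pos: [572.8, -351.0, 179.4]
orientation: [-2.038, -2.389, 0.0]
ft_force: [-0.3, 0.3, -1.5]
width: 29.8
grasp_force: 30.0
[ -0.9   1.7 145.4]
[-5.67418213e-01  5.57747688e-01  1.55918738e+00  1.84968188e-06
  1.02618048e+00 -7.25514243e-01]
```

View pics/t2.png

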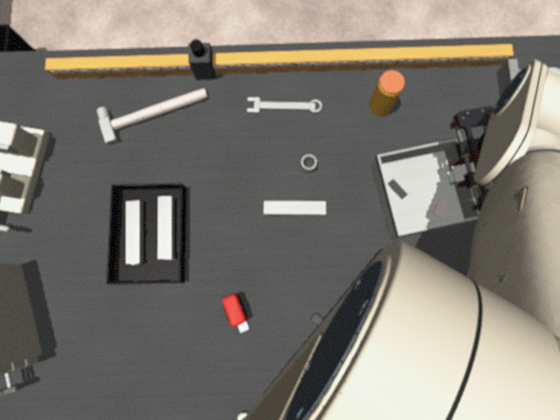

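The stub is off the bench, the gripper is over the right half of the bin, and the long tube is unmoved at (295,208). Lower and release.

To row units: 35 mm is 0.14, 30 mm is 0.12.

```bash

echo '[0,0.006,0.12,0,0,0,0,0,0.14,0,0,0,0,0,0.14,0,0,0,0,0,0.1,0,0,0,0,0,0.04,0,0,0]' > mv.in && python3 jog.py mv.in
echo '[0,0,0.032,0,0,0,0,0,0,0,0,0,0,0,0,0,0,0]' > mv.in && python3 jog.py mv.in
echo '[0,0,0,0,0,0,0,0,0,0,0,0,0,0,0,0,0,0,0,0,0,0,0,0]' > mv.in && python3 jog.py mv.in 60
echo '[0,0,-0.1,0,0,0,0,0,-0.16,0,0,0,0,0,-0.16,0,0,0,0,0,-0.16,0,0,0]' > mv.in && python3 jog.py mv.in
python3 - <<'E'
from h import *
print(tool([643.9,-61.5,22])); print(Ro.from_rotvec(ctrl.get_obs()["orientation"]).as_matrix().round(3).tolist())
d=cam.get_image("wrist"); cv2.imwrite("pics/w2.png",d["img"][:,:,::-1])
E
```

```text
t: 5.8
ee_pos: [572.7, -348.9, 41.2]
orientation: [-2.033, -2.387, 0.001]
ft_force: [-1.6, 1.1, -1.8]
width: 29.6
grasp_force: 30.0
t: 6.05
ee_pos: [575.7, -351.3, 38.3]
orientation: [2.039, 2.388, 0.0]
ft_force: [-0.6, 0.2, -2.2]
width: 29.3
grasp_force: 30.0
t: 6.38
ee_pos: [575.5, -351.4, 38.4]
orientation: [2.04, 2.386, 0.0]
ft_force: [-0.2, -0.7, 0.3]
width: 53.0
grasp_force: 0.0
t: 6.72
ee_pos: [574.5, -350.8, 183.9]
orientation: [-2.041, -2.387, 0.0]
ft_force: [1.0, -0.6, 0.3]
width: 60.2
grasp_force: 0.0
[274.9 113.6 161.9]
[[-0.155, 0.988, -0.0], [0.988, 0.155, 0.0], [0.0, -0.0, -1.0]]
```

View pics/w2.png

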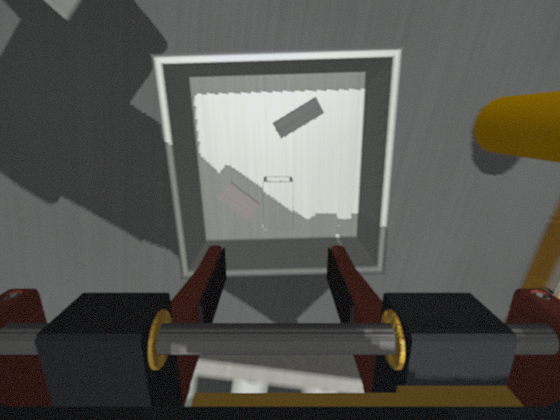

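The square stub lies in the bin at about (278,205), and the gripper is empty. Now the round stub.

To row units: 35 mm is 0.14, 33 mm is 0.132.

```bash

echo '[0.132,0.056,0,0,0,0,0.14,0.056,0,0,0,0,0.14,0.056,0,0,0,0,0.14,0.056,0,0,0,0,0.14,0.056,0,0,0,0]' > mv.in && python3 jog.py mv.in
echo '[0.14,0.056,0,0,0,0,0.14,0.06,0,0,0,0,0.128,0.0584,0,0,0,0,0,0,0,0,0,0,0,0,0,0,0,0]' > mv.in && python3 jog.py mv.in
python3 - <<'E'
from h import *
print(tool([643.9,-61.5,22]))
d=cam.get_image("wrist"); cv2.imwrite("pics/w3.png",d["img"][:,:,::-1])
E
```

```text
t: 7.18
ee_pos: [617.4, -167.7, 182.7]
orientation: [2.042, 2.387, 0.001]
ft_force: [0.4, 0.9, 0.9]
width: 60.0
grasp_force: 0.0
t: 7.6
ee_pos: [644.8, -59.9, 182.4]
orientation: [2.037, 2.391, 0.0]
ft_force: [-0.4, -0.6, -0.3]
width: 59.8
grasp_force: 0.0
[ -1.4  -1.2 160.4]
```

View pics/w3.png

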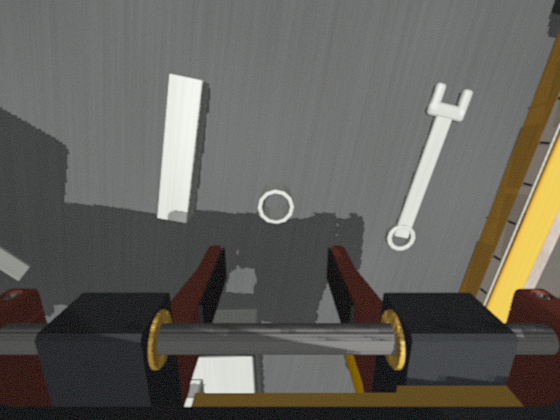

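The ring is at (276,207), centred between the fingers, and the long tube at (180,150) is well clear. Descend and grip.

```bash

echo '[-0.0056,-0.0048,0.12,0,0,0,0,0,0.14,0,0,0,0,0,0.14,0,0,0,0,0,0.12,0,0,0,0,0,0.06,0,0,0]' > mv.in && python3 jog.py mv.in
echo '[0,0,0.04,0,0,0,0,0,0.02,0,0,0,0,0,0,0,0,0,0,0,0,0,0,0]' > mv.in && python3 jog.py mv.in
echo '[0,0,0,0,0,0,0,0,0,0,0,0,0,0,0,0,0,0,0,0,0,0,0,0,0,0,0,0,0,0]' > mv.in && python3 jog.py mv.in 20
echo '[0,0,0,0,0,0,0,0,0,0,0,0,0,0,0,0,0,0]' > mv.in && python3 jog.py mv.in
echo '[0,0,-0.08,0,0,0,0,0,-0.14,0,0,0,0,0,-0.14,0,0,0,0,0,-0.14,0,0,0,0,0,-0.14,0,0,0]' > mv.in && python3 jog.py mv.in
python3 -c "
from h import *
print(tool([562.5,-276.5,180]))"
```

```text
t: 8.07
ee_pos: [640.8, -64.9, 33.6]
orientation: [-2.042, -2.383, 0.005]
ft_force: [-0.4, 0.3, -0.7]
width: 59.9
grasp_force: 0.0
t: 8.4
ee_pos: [644.4, -63.7, 23.5]
orientation: [2.041, 2.386, 0.002]
ft_force: [0.5, 0.8, 0.4]
width: 60.2
grasp_force: 0.0
t: 8.82
ee_pos: [643.9, -63.2, 22.9]
orientation: [2.041, 2.387, 0.001]
ft_force: [-0.7, 0.0, 4.0]
width: 34.4
grasp_force: 30.0
t: 9.07
ee_pos: [643.9, -63.2, 22.9]
orientation: [2.041, 2.387, 0.001]
ft_force: [-0.6, 0.6, 5.8]
width: 34.4
grasp_force: 30.0
t: 9.48
ee_pos: [642.8, -63.1, 183.2]
orientation: [-2.041, -2.387, 0.001]
ft_force: [0.1, 0.9, -1.3]
width: 34.3
grasp_force: 30.0
[-198.3 -112.5    3.3]
```

To row units: -35 mm is -0.14, -24 mm is -0.096.

```bash

echo '[-0.096,-0.056,0,0,0,0,-0.14,-0.08,0,0,0,0,-0.14,-0.08,0,0,0,0,-0.14,-0.08,0,0,0,0,-0.14,-0.08,0,0,0,0]' > mv.in && python3 jog.py mv.in
echo '[-0.136,-0.074,0,0,0,0,0,0,0,0,0,0,0,0,0,0,0,0]' > mv.in && python3 jog.py mv.in
python3 -c "
from h import *
print(tool([562.5,-276.5,34]))"
echo '[0,0,0.12,0,0,0,0,0,0.14,0,0,0,0,0,0.14,0,0,0,0,0,0.1,0,0,0,0,0,0.04,0,0,0]' > mv.in && python3 jog.py mv.in
echo '[0,0,0.032,0,0,0,0,0,0,0,0,0,0,0,0,0,0,0]' > mv.in && python3 jog.py mv.in
echo '[0,0,0,0,0,0,0,0,0,0,0,0,0,0,0,0,0,0,0,0,0,0,0,0]' > mv.in && python3 jog.py mv.in 60
echo '[0,0,-0.1,0,0,0,0,0,-0.16,0,0,0,0,0,-0.16,0,0,0,0,0,-0.16,0,0,0]' > mv.in && python3 jog.py mv.in
echo '[0,0,0,0,0,0,0,0,0,0,0,0,0,0,0,0,0,0,0,0,0,0,0,0]' > mv.in && python3 jog.py mv.in
python3 - <<'E'
from h import *
d=cam.get_image("wrist"); s=cam.get_image("scene");cv2.imwrite("pics/w4.png",cv2.resize(np.hstack([d["img"],s["img"]]),(800,300),interpolation=cv2.INTER_AREA)[:,:,::-1])
d=cam.get_image("top"); print(rect(d,(255,195,335,222),30,150))
E
```

```text
t: 9.9
ee_pos: [574.9, -241.1, 182.0]
orientation: [-2.04, -2.388, 0.0]
ft_force: [1.3, -0.0, -1.4]
width: 34.4
grasp_force: 30.0
t: 10.15
ee_pos: [561.9, -278.1, 181.8]
orientation: [-2.046, -2.383, 0.0]
ft_force: [0.8, 0.9, -1.0]
width: 34.4
grasp_force: 30.0
[  1.4   0.9 147.8]
t: 10.57
ee_pos: [561.2, -273.5, 43.1]
orientation: [-2.036, -2.385, 0.002]
ft_force: [-1.1, -0.0, -0.2]
width: 33.9
grasp_force: 30.0
t: 10.82
ee_pos: [564.0, -276.1, 40.1]
orientation: [2.04, 2.388, 0.001]
ft_force: [-0.7, -0.0, -0.1]
width: 34.3
grasp_force: 30.0
t: 11.15
ee_pos: [563.6, -276.7, 40.3]
orientation: [2.041, 2.386, 0.001]
ft_force: [0.8, -0.2, -0.1]
width: 57.1
grasp_force: 0.0
t: 11.48
ee_pos: [562.6, -276.2, 185.9]
orientation: [-2.042, -2.387, 0.0]
ft_force: [0.7, -0.6, 0.5]
width: 60.2
grasp_force: 0.0
t: 11.82
ee_pos: [562.1, -275.9, 182.8]
orientation: [-2.04, -2.386, 0.001]
ft_force: [-0.1, 0.0, 0.3]
width: 60.2
grasp_force: 0.0
(((540.9163818359375, -26.330978393554688), (141.35411071777344, 31.94024085998535), 88.25570678710938), array([[523., -96.],
       [555., -97.],
       [559.,  44.],
       [527.,  45.]], dtype=float32))
```

View pics/w4.png

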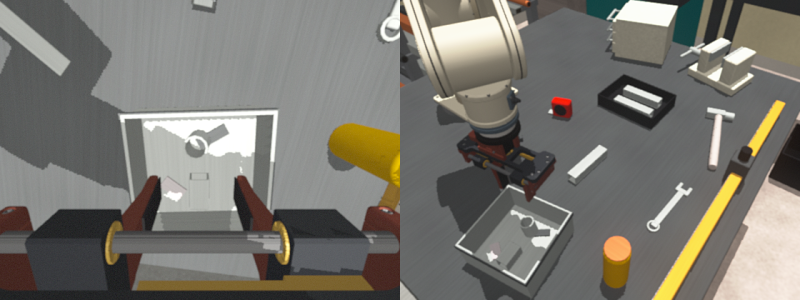

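Both stubs are in the bin: the ring at (197,145) and the square stub just below it at (200,178) in the wrist half of the picture. The long tube has not moved, and the gripper is empty and clear.

```bash
python3 -c "
from workcell import ctrl, cam, job
print(job.close_job())"
```

```text
the job is handed in; nothing more can be done
None
```

I put the square stub and then the round stub in the deep scrap bin and let go of both, left the long tube where it was, and handed the job in at about 12 s.

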